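# Check the cure of a rubber test pour with a sprung-pin penetrometer

## Task

Check how well the orange rubber test pour has cured: stand the penetrometer upright on it, centred over its round test spot, push the knob down until the neck's upper edge lies in the green band of the stem, and hold it there for a second, never pressing on into the red band. Then let the pin spring back up and leave the penetrometer standing free on the orange pour.

Things in the scene. Friction and masses are not known exactly. Their poses are not given: they have to be found in the camera images.
- gauge_knob (a point): Centre of the black upright knob (30 mm across, 28 mm high) on top of the penetrometer, a loose 0.34 kg gauge; z up its axis. With the pin up it lies 108 mm above the underside of the round foot (70 mm across, 14 mm thick). Blue barrel (36 mm) to 50 mm, fixed steel neck (22 mm) to 66 mm, then the 14 mm stem. Lift, set down and press the gauge by the knob; the knob sinks with the pin.
- gauge_pin (a joint): Travel of knob and pin in m: 0 up, 0.027 end stop; springs back up (1 N at first, 4 N at the stop). From the neck up the stem shows 8 mm steel, 12 mm green, 8 mm red: the neck's edge is in green from 0.008 to 0.020, then in red. The pin is 8 mm thick, its tip 1 mm above the foot's underside when up; it only goes down where the surface below is soft.
- orange_spot (a point): Centre of the round soft test spot (darker orange, 35 mm across), level with the top of the orange rubber pour, 42 mm above the bench; z up. The pour is a slab 92 x 92 x 30 mm on a 104 mm square, 12 mm plywood board, fixed to the bench; its rubber round the spot is firm and carries the gauge's foot. A green and a white pour of the same shape stand in the same row.
- orange_pour_sink (a joint): How far the orange test spot is pushed in, in m: 0 untouched, grows downward (about 2 mm less than gauge_pin when the gauge stands on it); springs back by itself. It resists with about 1 N at first and 4 N at 14 mm, so with the gauge's own spring the knob takes about 6 N in mid green.
Not all that is in view belongs to the job. There is more than one size of the part that bears gauge_knob; the job needs the largest.

How it is judged:
By the outcome, as a careful person would: the job done as asked, in the order asked, and still so for the second after the job is handed in, with the robot touching nothing.
It also fails if it takes over 42 s, if anything falls off the work surface, if the arm or the gripper's body presses on something with over 40 N, if the wrist force passes 120 N, or if a joint passes its speed limit or range.

## Robot

A 6-joint arm with a two-finger parallel gripper is mounted at the origin on a cart in front of the work surface, level with it; the furniture and walls round the work are solid. World frame = base frame: x ahead of the robot, y to its left, z up, the work surface at z = 0. Lengths are in mm, angles in rad, forces in N, time in s.
With the tool pointing down it reaches from about 350 to 875 mm from the base axis. Payload 4.2 kg.
Tool frame: the origin (TCP) lies between the finger pads; the fingertips stand 25 mm ahead of it and the grasp point (between the pads) lies 6 mm ahead of it; z points along the fingers, y is the line along which they close (so a half turn about z gives the same grasp; the last joint's range is limited). The gripper opens to 85 mm and grips with 20 to 120 N. Pads are 22 mm wide; open, the fingers measure 114 mm over their backs; the gripper's body (76 mm by 85 mm) begins 54 mm behind the grasp point. The pads swing forward as they close: fully open they stand 13 mm farther back than shut.
Start: joints at [-0.921, 0.385, 0.008, 0, -1.194, -0.259], TCP at [238.093, -577.85, 256.312] pointing down, gripper open.
Joint ranges: [-3.14, 3.14], [-1.21, 2.06], [-1.07, 1.41], [-3.16, 2.05], [-2.99, -0.16], [-3.1, 3.1]. Speed limits (rad/s): [2.79, 2.79, 3.14, 3.14, 3.14, 3.14].

## Interface

Orientations are given as a unit quaternion [x, y, z, w].
In Python, from bench import read_state, get_image, job_done gives the robot as it stands.
- The arm moves only by the tool play_rows, never from a script. Its argument "series" is a list of rows, each a list of 6 numbers: the shift along the world's x, y, z in mm, then the turn, a rotation vector about the world's x, y, z in units of 6 degrees (1.0 is 6 degrees). A call has 1 to 20 rows; each row shifts and turns the commanded pose from where the row before left it; what a row does not reach is not made up. A row lasts 1/12 s, in which the tool goes at most 41.7 mm and 7.16 degrees, less where a joint would pass 70% of its speed; a pose out of reach is approached as far as the arm can. A call is refused whole if a number of a shift passes 41.7 or a number of a turn 1, either way. A call with a gripper value outside its range is refused whole. "gripper" is the opening, from 0 (shut) to 1 (fully open), set as the call begins (left out, the last holds). The fingers move at their own pace and stop on an object; the grip force is fixed at half the most. Time passes only in rows, so rows that do not move let the fingers close. It gives the time, the measured TCP pose, the force, the opening and the grip force at its end, in the units of the state.
- read_state(): the state, without advancing time (a new reading comes with each control period).
- get_image(name): name is "scene" or "top" or "wrist"; returns a dict with "image" (400x640x3 uint8, red, green, blue), "fx", "fy", "cx", "cy" (pixels), "dist_coeffs" ([k1, k2, p1, p2, k3] as OpenCV has them; the pictures are not rectified), "eye" and "rotation" of the camera in the world. Camera axes: x right, y down, z forward; pixel columns grow to the right and rows downward; lengths in mm; the calibration is good to about 2 mm. A picture is of the moment at which its call begins. There is no depth.
- job_done(): hands the job in; it is judged then, once.
The state is a dict: "clock": time; "joints": joint angles; "joint_vel": joint speeds; "joint_efforts": joint torques, N m; "position": TCP position; "ee_rot": TCP orientation; "contact_force": force on the tool from outside, world axes, zero at the start; "wrist_torque": the same for the moment, N m; "gripper_width": finger opening in mm; "grasp_force": force on a finger pad.
Only numpy, scipy, OpenCV 4.12 (cv2) and the standard library are available. Lean on these libraries where they do the work, as an engineer would, in place of code of your own. Each camera call takes 0.05 s, during which the arm holds its last target. There are 200 camera calls.

## Working session

There is one attempt and no reset: what is moved stays moved. The work goes in short steps, Python scripts to look and compute and a tool call to move; the robot and the scene stay as the last step left them, time stands still between calls to the robot, and variables do not carry over. Pictures are saved under pics/ and viewed, at most 10 in all, crops included, and the job is handed in when it is done.

Besides the shell and the picture viewer there is one more tool, called after "Call:" by a JSON object that holds its "name" and its "arguments", one argument or row to a line. play_rows: Moves the arm, as the interface text tells. Its arguments: {"type":"object","properties":{"series":{"type":"array","items":{"type":"array","items":{"type":"number"}}},"gripper":{"type":"number"}},"required":["series"]}

```bash
mkdir -p pics; cat > h.py <<'E'
import numpy as np, cv2
from bench import read_state, get_image, job_done
def K(c): return np.array([[c['fx'],0,c['cx']],[0,c['fy'],c['cy']],[0,0,1.]])
def ray(c,uv):
    p=cv2.undistortPoints(np.array([[uv]],float),K(c),np.array(c['dist_coeffs'],float))[0,0]
    d=np.array(c['rotation'])@np.array([p[0],p[1],1.]); return np.array(c['eye'],float),d/np.linalg.norm(d)
def onz(c,uv,z):
    e,d=ray(c,uv); return e+d*(z-e[2])/d[2]
def tri(r):
    A=0;b=0
    for e,d in r:
        P=np.eye(3)-np.outer(d,d);A=A+P;b=b+P@e
    x=np.linalg.solve(A,b); return x,[np.linalg.norm(np.cross(x-e,d)) for e,d in r]
def proj(c,X):
    R=np.array(c['rotation']);p=R.T@(np.array(X,float)-c['eye'])
    return cv2.projectPoints(p[None,None],np.zeros(3),np.zeros(3),K(c),np.array(c['dist_coeffs'],float))[0].ravel()
def save(c,n): cv2.imwrite('pics/'+n,cv2.cvtColor(c['image'],cv2.COLOR_RGB2BGR))
E
python3 - <<'E'
from h import *
import pickle
s=read_state();print(s)
for n in ['scene','top']:
    c=get_image(n);save(c,n+'1.png');pickle.dump(c,open(n+'.pkl','wb'));print(n,c['eye'],np.round(c['rotation'],3).tolist(),c['fx'])
E
```

```text
{'clock': 0.0, 'joints': array([-9.21410894e-01,  3.85560385e-01,  6.62522460e-03, -4.95479802e-04,
       -1.19394929e+00, -2.58621568e-01]), 'joint_vel': array([-0.00201552, -0.00162201,  0.00092339, -0.00126549,  0.00130359,
       -0.00039654]), 'joint_efforts': array([ 1.00131520e-04, -3.92287159e+01,  1.88399345e+01,  4.18608338e+00,
       -4.69559236e-03, -8.62824862e-06]), 'position': array([ 237.89727572, -577.39484466,  255.21947139]), 'ee_rot': array([-1.94051436e-01,  9.80990773e-01,  1.03927924e-03, -2.50955125e-04]), 'contact_force': array([0.37762139, 0.40341357, 0.13384906]), 'wrist_torque': array([ 0.04177856,  0.01749472, -0.06342987]), 'grasp_force': 0.0, 'gripper_width': 85.36975687764206}
scene [ 29.67207991 523.33989501 805.98852363] [-0.41, 0.846, -0.308, 0.145] 507.9873566654947
top [434.35608043 160.45179807 933.10309261] [-0.699, 0.714, -0.026, 0.019] 478.4641908130208
```

```bash
sed -i "1i from scipy.spatial.transform import Rotation as Ro" h.py; sed -i "s/np.array(c\['rotation'\])/Ro.from_quat(c['rotation']).as_matrix()/" h.py; grep -n rotation h.py
```

```text
7:    d=Ro.from_quat(c['rotation']).as_matrix()@np.array([p[0],p[1],1.]); return np.array(c['eye'],float),d/np.linalg.norm(d)
16:    R=Ro.from_quat(c['rotation']).as_matrix();p=R.T@(np.array(X,float)-c['eye'])
```

View pics/scene1.png

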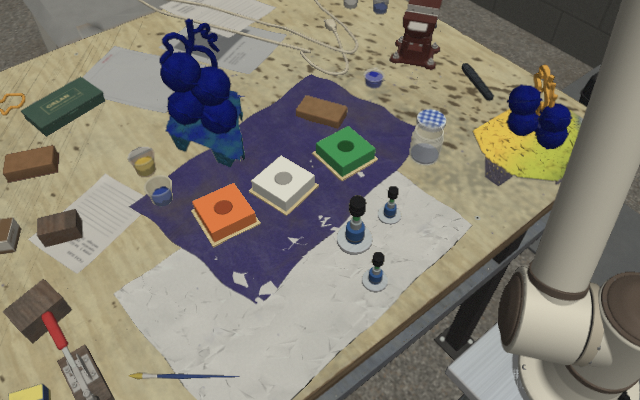

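View pics/top1.png

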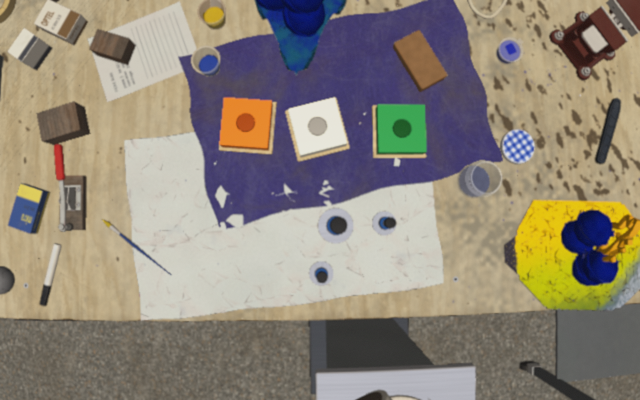

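The scene view shows the three gauges; the largest has its knob at about (357,206) in scene and (338,226) in top. The orange pour's spot is at (224,208) in scene and (245,123) in top.

```bash
python3 - <<'E'
from h import *
import pickle
S=pickle.load(open('scene.pkl','rb'));T=pickle.load(open('top.pkl','rb'))
def blob(c,box,f):
    x0,y0,x1,y1=box;h=cv2.cvtColor(c['image'],cv2.COLOR_RGB2HSV)[y0:y1,x0:x1].astype(int)
    m=f(h).astype(np.uint8);n,l,st,ce=cv2.connectedComponentsWithStats(m);i=1+np.argmax(st[1:,4])
    print(st[i]+[x0,y0,0,0,0],ce[i]+[x0,y0]);return ce[i]+[x0,y0]
dark=lambda h:(h[...,2]<50)
ks=blob(S,(340,190,375,222),dark);kt=blob(T,(315,205,357,245),dark)
print('knob',tri([ray(S,ks),ray(T,kt)]))
h=cv2.cvtColor(T['image'],cv2.COLOR_RGB2HSV);print(h[123,245],h[110,230],h[150,232]);h=cv2.cvtColor(S['image'],cv2.COLOR_RGB2HSV);print(h[208,224],h[197,210])
spT=lambda h:(h[...,0]<20)&(h[...,1]>150)&(h[...,2]<215)
os_=blob(S,(208,198,242,220),spT);ot=blob(T,(232,110,260,137),spT)
print('spot',tri([ray(S,os_),ray(T,ot)]),onz(T,ot,42),onz(S,os_,42))
for k in ((387,224),(322,275)):print('small',onz(T,k,70))
for k in ((392,192),(377,259)):print('small',onz(S,k,70))
print('foot c',onz(T,(335,224),7))
for n,p in dict(white=(317,126),bottle=(482,178)).items():print(n,onz(T,p,42))
for u in ((255,0),(296,72),(316,40)): print('blue',onz(T,u,0))
E
```

```text
[349 196  17  21 285] [356.82807018 205.86666667]
[335 218  10   4  14] [339.71428571 219.21428571]
knob (array([444.86513734, 109.41035728,  92.95835862]), [np.float64(2.570471606691326), np.float64(2.5704716066913273)])
[ 10 211 179] [ 15 205 231] [ 19  89 192]
[  8 182 146] [ 11 174 217]
[213 200  20  16 247] [222.68016194 207.01214575]
[236 113  20  19 301] [245.089701   122.21594684]
spot (array([635.24524722, 283.33461917,  37.06034814]), [np.float64(0.4195161763536145), np.float64(0.419516176353466)]) [634.4132671 282.98724    42.       ] [631.02341635 284.5917763   42.        ]
small [436.38708023  24.44695421  70.        ]
small [347.42549347 144.05966396  70.        ]
small [440.74567999  18.32528961  70.        ]
small [345.38745487 144.27317091  70.        ]
foot c [438.80940495 115.61303214   7.        ]
white [624.07523218 146.89634976  42.        ]
bottle [ 519.55044366 -166.2545944    42.        ]
blue [901.93323611 268.45510861   0.        ]
blue [744.41183915 186.04443446   0.        ]
blue [811.25108697 144.49124516   0.        ]
```

```bash
python3 - <<'E'
from h import *
import pickle
S=pickle.load(open('scene.pkl','rb'));T=pickle.load(open('top.pkl','rb'))
print('ball',tri([ray(S,(524,104)),ray(T,(587,230))]),tri([ray(S,(554,125)),ray(T,(595,268))]))
print('bigtop',tri([ray(S,(201,20)),ray(T,(300,10))]))
for d in (-1,1):
  b=np.array([439,115.6,0]);
for xy in ((444,110),(441,113),(438,116)):
  for z in (0,94,108,122): print(xy,z,proj(S,[*xy,z]),proj(T,[*xy,z]))
g=cv2.cvtColor(T['image'],cv2.COLOR_RGB2GRAY)
print(g[214:240:2,318:356:2])
E
```

```text
ball (array([ 413.94854732, -328.67305514,  130.24445723]), [np.float64(2.567720342010595), np.float64(2.567720342010693)]) (array([ 344.54241777, -355.5207185 ,  106.74872237]), [np.float64(0.9242344735794094), np.float64(0.9242344735793807)])
bigtop (array([721.89206201, 190.39973991, 361.29245342]), [np.float64(25.069650923615374), np.float64(25.069650923615242)])
(444, 110) 0 [352.68398019 236.30835453] [337.64143116 221.29513477]
(444, 110) 94 [355.5095187  205.88767134] [340.52294138 220.67833356]
(444, 110) 108 [355.96693099 200.94131018] [341.00813866 220.57444324]
(444, 110) 122 [356.43470576 195.87657599] [341.51004232 220.46696619]
(441, 113) 0 [352.51757501 238.06475344] [336.14002427 222.86771373]
(441, 113) 94 [355.33942943 207.69495141] [338.85450653 222.42680729]
(441, 113) 108 [355.79639161 202.75532355] [339.31159972 222.35253518]
(441, 113) 122 [356.26374856 197.69703542] [339.78443801 222.27569631]
(438, 116) 0 [352.35020712 239.8305524 ] [334.63783121 224.44083626]
(438, 116) 94 [355.16826213 209.51287897] [337.1850589 224.1759791]
(438, 116) 108 [355.62475595 20
[... 464 characters left out ...]
  48  51  51  52  50  49  49 107 184 186 186
  205]
 [174 188 189 189 139  75  48  50  51  52  52  52  51  50  82 179 187 188
  205]
 [176 190 190 188 130  78  50  51  53  54  54  54  52  52  87 182 187 188
  204]
 [188 191 190 191 150  77  58  49  53  53  54  54  54  52 115 185 186 188
  203]
 [190 189 190 190 173 102  73  50  54  54  55  56  52  67 159 182 182 177
  204]
 [193 185 187 187 186 164 104  73  54  51  53  56  93 148 182 185 183 195
  206]
 [206 186 185 187 188 188 175 138 104  95 107 145 170 186 185 184 185 205
  207]
 [209 203 190 188 188 188 188 186 181 181 182 185 185 185 183 185 200 207
  208]
 [207 207 196 182 186 185 185 185 186 185 185 184 184 183 184 192 207 207
  207]]
```

```bash
python3 - <<'E'
import cv2,numpy as np
a=cv2.imread('pics/scene1.png');b=cv2.imread('pics/top1.png')
A=cv2.resize(a[0:200,440:640],None,fx=2,fy=2);B=cv2.resize(b[175:275,280:480],None,fx=2,fy=2);B2=cv2.resize(b[0:100,240:340],None,fx=2,fy=2)
A2=cv2.resize(a[170:300,320:420],None,fx=3,fy=3)
o=np.zeros((600,800,3),np.uint8);o[:400,:400]=A;o[400:,:400]=B;o[:390,400:700]=A2;o[400:,400:600]=B2;cv2.imwrite('pics/m.png',o)
E
```

```text
(no output)
```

View pics/m.png

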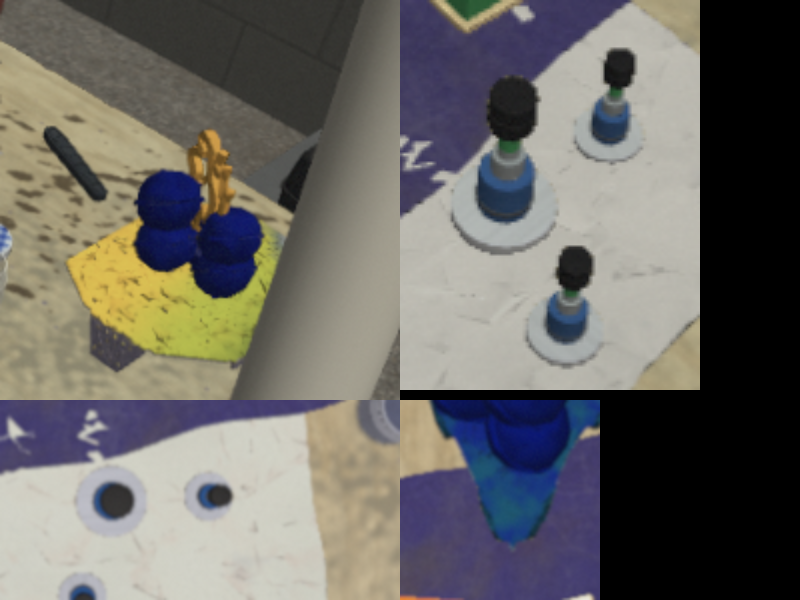

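The montage shows the tallest gauge at scene (357,206) with a clear 35-px-wide foot, and its two smaller copies beside it. A blue-ball model with an orange loop lies under the path, so I raise first.

Call:
{"name": "play_rows", "arguments": {
  "series": [
    [0,0,30,0,0,0],
    [0,0,30,0,0,0],
    [0,0,30,0,0,0],
    [0,0,30,0,0,0],
    [0,0,30,0,0,0],
    [8,29,0,0,0,0],
    [8,29,0,0,0,0],
    [8,29,0,0,0,0],
    [8,29,0,0,0,0],
    [8,29,0,0,0,0],
    [8,29,0,0,0,0],
    [8,29,0,0,0,0],
    [8,29,0,0,0,0],
    [8,29,0,0,0,0],
    [8,29,0,0,0,0],
    [8,29,0,0,0,0],
    [8,29,0,0,0,0],
    [8,29,0,0,0,0],
    [8,29,0,0,0,0],
    [8,29,0,0,0,0]
  ],
  "gripper": 0.8
}}

```text
clock: 1.77
position: [357.8, -141.4, 406.1]
ee_rot: [-0.194, 0.981, 0.0, -0.0]
contact_force: [0.8, 0.8, -0.5]
gripper_width: 68.4
grasp_force: 0.0
```

Call:
{"name": "play_rows", "arguments": {
  "series": [
    [8,29,0,0,0,0],
    [8,29,0,0,0,0],
    [8,29,0,0,0,0],
    [8,29,0,0,0,0],
    [8,29,0,0,0,0],
    [8,29,0,0,0,0],
    [8,29,-20,0,0,0],
    [8,29,-30,0,0,0],
    [6,25,-30,0,0,0],
    [0,0,-30,0,0,0],
    [0,0,-30,0,0,0],
    [0,0,0,0,0,0],
    [0,0,0,0,0,0]
  ]
}}

```text
clock: 2.85
position: [427.5, 113.2, 266.2]
ee_rot: [-0.194, 0.981, -0.001, -0.002]
contact_force: [-0.3, 0.4, 0.7]
gripper_width: 68.4
grasp_force: 0.0
```

```bash
python3 - <<'E'
from h import *
import pickle
s=read_state();print(s['clock'],s['position'],s['ee_rot'],s['joints'],s['gripper_width'])
c=get_image('wrist');save(c,'w1.png');pickle.dump(c,open('w1.pkl','wb'));print(c['eye'],c['rotation'],c['fx'],proj(c,[437,115,108]))
E
```

```text
2.85 [427.51055993 113.17656736 266.19720497] [-0.19436867  0.98092676 -0.00102177 -0.00157063] [ 6.28860542e-01  6.11377889e-02 -3.94573836e-01  5.95805435e-04
 -1.11879373e+00 -1.80868978e+00] 68.37564871903471
[360.41586928  86.4917329  384.82116008] [0.55041428 0.8230162  0.11647108 0.07824925] 316.8294069684859 [312.33895073 201.0190292 ]
```

View pics/w1.png

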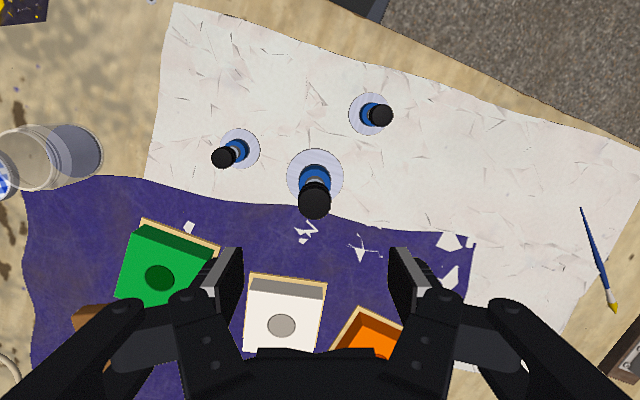

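The wrist view shows the big gauge's knob at about (314,199), with the small ones at (223,157) and (380,115).

```bash
python3 - <<'E'
from h import *
import pickle
S,T,W=[pickle.load(open(n+'.pkl','rb')) for n in ('scene','top','w1')]
g=cv2.cvtColor(W['image'],cv2.COLOR_RGB2GRAY)[175:225,290:340]
hs=cv2.cvtColor(W['image'],cv2.COLOR_RGB2HSV)[175:225,290:340]
m=((hs[...,2]<60)&~((hs[...,1]>130)&(hs[...,2]>45))).astype(np.uint8)
n,l,st,ce=cv2.connectedComponentsWithStats(m);i=1+np.argmax(st[1:,4]);w=ce[i]+[290,175];print(st[i],w)
r=[ray(S,(356.8,205.9)),ray(T,(338.3,225)),ray(W,w)]
print(tri(r),tri(r[:2]),tri(r[1:]))
# spot via wrist of knob plane
print(onz(W,w,108),onz(T,(338.3,225),108),onz(S,(356.8,205.9),108))
E
```

```text
[   8    7   33   38 1009] [313.80773043 200.38751239]
(array([436.16916902, 115.35813712, 106.11694089]), [np.float64(0.6248417560757719), np.float64(0.6861056492304176), np.float64(0.8811797862295326)]) (array([436.38842992, 114.56439658, 104.76399707]), [np.float64(0.14620415548852755), np.float64(0.14620415548855606)]) (array([436.15136803, 115.42128838, 108.43162246]), [np.float64(0.6353155695357106), np.float64(0.6353155695356658)])
[435.93456791 116.00836618 108.        ] [436.47867152 114.85137275 108.        ] [434.41668693 116.34017645 108.        ]
```

Call:
{"name": "play_rows", "arguments": {
  "series": [
    [4,1,0,0,0,0],
    [4.5,1.3,0,0,0,0],
    [0,0,-20,0,0,0],
    [0,0,-25,0,0,0],
    [0,0,-25,0,0,0],
    [0,0,-25,0,0,0],
    [0,0,-20,0,0,0],
    [0,0,-15,0,0,0],
    [0,0,-12,0,0,0],
    [0,0,-10,0,0,0],
    [0,0,0,0,0,0],
    [0,0,0,0,0,0]
  ]
}}

```text
clock: 3.9
position: [437.5, 116.2, 115.6]
ee_rot: [-0.194, 0.981, 0.0, 0.001]
contact_force: [0.4, -0.1, 0.5]
gripper_width: 68.2
grasp_force: 0.0
```

```bash
python3 - <<'E'
from h import *
s=read_state();p=s['position'];print(p,s['ee_rot'],Ro.from_quat(s['ee_rot']).as_matrix()[:,1:])
c=get_image('wrist');save(c,'w2.png');print(proj(c,[436,115.5,108]),proj(c,p+[0,0,-6]))
E
```

```text
[437.54744647 116.2390233  115.6306872 ] [-1.94082183e-01  9.80985001e-01  1.35700281e-04  7.18292435e-04] [[-3.80783616e-01  1.35659420e-03]
 [ 9.24664176e-01  5.45055408e-04]
 [-1.25756481e-05 -9.99998931e-01]]
[313.08587658 272.64362389] [313.28246423 277.97351074]
```

View pics/w2.png

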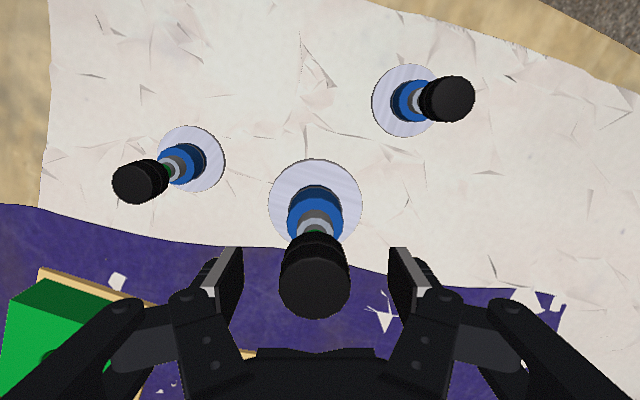

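The knob sits centred between the pads (about (313,275)). I close on it.

Call:
{"name": "play_rows", "arguments": {
  "series": [
    [-1.3,-0.6,-1.5,0,0,0],
    [0,0,0,0,0,0],
    [0,0,0,0,0,0],
    [0,0,0,0,0,0],
    [0,0,0,0,0,0],
    [0,0,0,0,0,0],
    [0,0,0,0,0,0],
    [0,0,0,0,0,0]
  ],
  "gripper": 0
}}

```text
clock: 4.62
position: [435.4, 115.3, 113.5]
ee_rot: [-0.194, 0.981, 0.0, 0.0]
contact_force: [1.0, -1.4, 0.0]
gripper_width: 28.7
grasp_force: 59.0
```

Call:
{"name": "play_rows", "arguments": {
  "series": [
    [0,0,10,0,0,0],
    [0,0,20,0,0,0],
    [0,0,25,0,0,0],
    [0,0,25,0,0,0],
    [3,5,20,0,0,0],
    [9,14,0,0,0,0],
    [13,22,0,0,0,0],
    [15,24,0,0,0,0],
    [15,24,0,0,0,0],
    [15,24,0,0,0,0],
    [15,24,0,0,0,0],
    [15,24,0,0,0,0],
    [15,24,0,0,0,0],
    [15,24,0,0,0,0],
    [15,24,0,0,0,0],
    [10,17,0,0,0,0],
    [5,9,0,0,0,0],
    [0,0,0,0,0,0],
    [0,0,0,0,0,0],
    [0,0,0,0,0,0]
  ]
}}

```text
clock: 6.28
position: [594.2, 373.5, 211.9]
ee_rot: [-0.194, 0.981, -0.001, -0.002]
contact_force: [-0.4, 0.2, -3.9]
gripper_width: 28.6
grasp_force: 60.5
```

```bash
python3 - <<'E'
from h import *
import pickle
s=read_state();p=s['position'];print(p,s['ee_rot'],s['gripper_width'],s['joints'])
c=get_image('wrist');save(c,'w3.png');pickle.dump(c,open('w3.pkl','wb'));print(proj(c,[633.3,283.5,42]),c['eye'])
E
```

```text
[594.18974861 373.501691   211.89006101] [-1.93971915e-01  9.81005545e-01 -6.30658140e-04 -1.61827059e-03] 28.62122598198968 [ 7.90574309e-01  5.46426622e-01  1.61117439e-01 -8.30633733e-04
 -1.18887430e+00 -1.97064045e+00]
[210.02650854 189.74192426] [527.11115738 346.77773205 330.49753938]
```

View pics/w3.png

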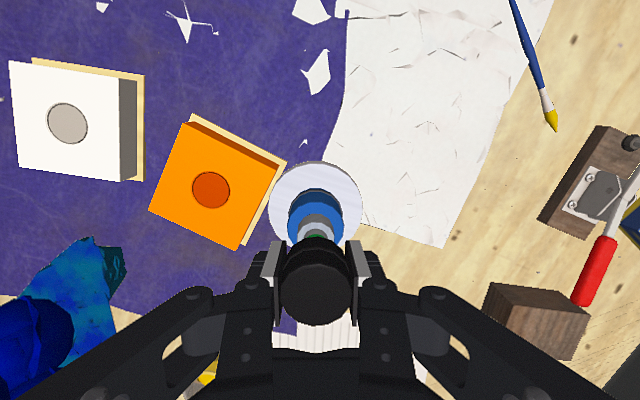

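The wrist view shows the gauge hanging straight (foot about (316,200)) and the orange spot at about (211,190), beside it.

```bash
python3 - <<'E'
from h import *
import pickle
S,T,W=[pickle.load(open(n+'.pkl','rb')) for n in ('scene','top','w3')]
def cen(c,box):
    x0,y0,x1,y1=box;h=cv2.cvtColor(c['image'],cv2.COLOR_RGB2HSV)[y0:y1,x0:x1].astype(int)
    m=((h[...,0]<20)&(h[...,1]>150)&(h[...,2]<225)&(h[...,0]<13)).astype(np.uint8)
    n,l,st,ce=cv2.connectedComponentsWithStats(m);i=1+np.argmax(st[1:,4]);print(st[i]);return ce[i]+[x0,y0]
w=cen(W,(180,160,240,220));t=np.array([245.09,122.2]);s=np.array([222.7,207.]);print(w)
r=[ray(S,s),ray(T,t),ray(W,w)];print(tri(r),tri(r[1:]))
for c,u in ((S,s),(T,t),(W,w)):print(onz(c,u,42))
# sculpture tail near point in W (82,240),(125,270)  and T (296,72)
print(tri([ray(W,(88,240)),ray(T,(296,72))]))
# held gauge foot: bright low-sat pixels
p=read_state()['position']
for z in (0,14):print(proj(W,[p[0],p[1],p[2]-113.5+z]))
E
```

```text
[  13   11   37   37 1022]
[210.96771037 189.6223092 ]
(array([634.97798385, 283.2963627 ,  37.2323243 ]), [np.float64(0.30671130116475126), np.float64(0.617321527251594), np.float64(0.3629477010562017)]) (array([635.02120478, 283.43149058,  37.38112608]), [np.float64(0.4817367676184434), np.float64(0.48173676761854656)])
[631.02570898 284.54542395  42.        ]
[634.44405617 282.98651861  42.        ]
[632.85114031 284.28470835  42.        ]
(array([731.56044082, 184.86044721,  37.91849792]), [np.float64(0.2777845774613444), np.float64(0.27778457746115975)])
[313.95680241 206.07899445]
[313.87847079 211.8568408 ]
```

Call:
{"name": "play_rows", "arguments": {
  "series": [
    [3,-7,0,0,0,0],
    [7,-16,0,0,0,0],
    [9,-20,0,0,0,0],
    [9,-20,0,0,0,0],
    [7,-16,0,0,0,0],
    [4.2,-11,-3,0,0,0],
    [0,0,-10,0,0,0],
    [0,0,-12,0,0,0],
    [0,0,-10,0,0,0],
    [0,0,-7,0,0,0],
    [0,0,-3,0,0,0],
    [0,0,0,0,0,0],
    [0,0,0,0,0,0],
    [0,0,0,0,0,0]
  ]
}}

```text
clock: 7.5
position: [634.6, 285.0, 169.0]
ee_rot: [-0.195, 0.981, 0.0, 0.001]
contact_force: [-0.3, -0.1, -3.5]
gripper_width: 28.4
grasp_force: 60.5
```

```bash
python3 - <<'E'
from h import *
for i in range(3):
  s=read_state();print(s['position'],s['ee_rot'],s['contact_force'],s['wrist_torque'])
E
```

```text
[634.61249495 284.9542846  169.04907287] [-1.94559865e-01  9.80890393e-01  1.56132618e-04  6.86102591e-04] [-0.28158472 -0.11845186 -3.54364184] [-0.00450518 -0.00844301 -0.04689242]
[634.61249495 284.9542846  169.04907287] [-1.94559865e-01  9.80890393e-01  1.56132618e-04  6.86102591e-04] [-0.28158472 -0.11845186 -3.54364184] [-0.00450518 -0.00844301 -0.04689242]
[634.61249495 284.9542846  169.04907287] [-1.94559865e-01  9.80890393e-01  1.56132618e-04  6.86102591e-04] [-0.28158472 -0.11845186 -3.54364184] [-0.00450518 -0.00844301 -0.04689242]
```

Call:
{"name": "play_rows", "arguments": {
  "series": [
    [-0.6,-0.7,-3,0,0,0],
    [0,0,-3,0,0,0],
    [0,0,-2,0,0,0],
    [0,0,0,0,0,0]
  ]
}}

```text
clock: 7.83
position: [633.4, 283.4, 159.7]
ee_rot: [-0.194, 0.981, -0.0, -0.001]
contact_force: [0.1, -0.5, -3.9]
gripper_width: 28.5
grasp_force: 60.6
```

Call:
{"name": "play_rows", "arguments": {
  "series": [
    [0,0,-1,0,0,0],
    [0,0,-1,0,0,0],
    [0,0,0,0,0,0]
  ]
}}

```text
clock: 8.08
position: [633.7, 283.5, 158.2]
ee_rot: [-0.194, 0.981, -0.0, -0.0]
contact_force: [-0.4, 0.2, -4.5]
gripper_width: 28.3
grasp_force: 60.6
```

Call:
{"name": "play_rows", "arguments": {
  "series": [
    [0,0,-1,0,0,0],
    [0,0,0,0,0,0],
    [0,0,0,0,0,0]
  ]
}}

```text
clock: 8.33
position: [633.7, 283.6, 157.4]
ee_rot: [-0.194, 0.981, -0.0, -0.0]
contact_force: [0.2, -0.6, -3.7]
gripper_width: 28.3
grasp_force: 60.6
```

Call:
{"name": "play_rows", "arguments": {
  "series": [
    [0,0,-1,0,0,0],
    [0,0,0,0,0,0],
    [0,0,0,0,0,0]
  ]
}}

```text
clock: 8.58
position: [633.9, 283.6, 156.7]
ee_rot: [-0.194, 0.981, 0.0, 0.0]
contact_force: [0.1, 0.2, -2.3]
gripper_width: 28.5
grasp_force: 60.8
```

Call:
{"name": "play_rows", "arguments": {
  "series": [
    [0,0,-1,0,0,0],
    [0,0,0,0,0,0],
    [0,0,0,0,0,0]
  ]
}}

```text
clock: 8.83
position: [634.1, 283.7, 156.4]
ee_rot: [-0.194, 0.981, 0.0, 0.001]
contact_force: [-1.0, -1.4, 0.5]
gripper_width: 28.8
grasp_force: 61.0
```

Call:
{"name": "play_rows", "arguments": {
  "series": [
    [0,0,-1,0,0,0],
    [0,0,0,0,0,0],
    [0,0,0,0,0,0]
  ]
}}

```text
clock: 9.08
position: [634.0, 283.6, 154.8]
ee_rot: [-0.194, 0.981, 0.0, 0.0]
contact_force: [-0.2, -0.9, 1.7]
gripper_width: 28.4
grasp_force: 61.0
```

```bash
python3 - <<'E'
from h import *
o=np.zeros((600,800,3),np.uint8)
s=get_image('scene');t=get_image('top');w=get_image('wrist')
b=lambda c,x,y,W,H,f:cv2.resize(c['image'][y:y+H,x:x+W,::-1],None,fx=f,fy=f,interpolation=cv2.INTER_CUBIC)
o[:300,:400]=b(t,195,80,100,75,4);o[:480,400:]=b(s,175,140,100,120,4);o[300:,:400]=b(w,220,120,200,150,2)
cv2.imwrite('pics/c1.png',o);p=read_state()['position'];print(p,proj(s,[p[0],p[1],42]),proj(t,[p[0],p[1],42]))
E
```

```text
[633.98552353 283.60932473 154.68330985] [222.3197028  205.83919731] [244.76418647 122.44568826]
```

View pics/c1.png

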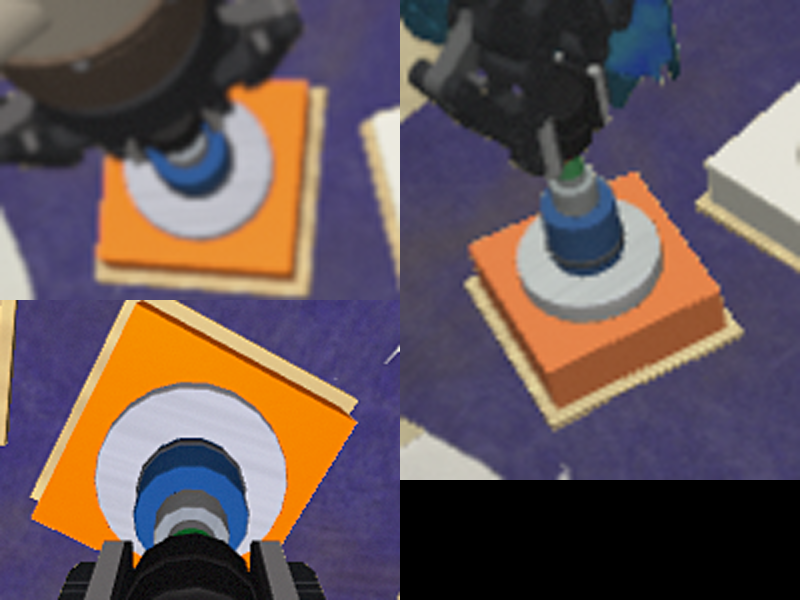

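The picture shows the foot flat and centred on the orange slab, to within about 1.5 mm in both views. I press 13 mm now.

Call:
{"name": "play_rows", "arguments": {
  "series": [
    [0,0,-1,0,0,0],
    [0,0,-1,0,0,0],
    [0,0,-1,0,0,0],
    [0,0,-1.5,0,0,0],
    [0,0,-1.5,0,0,0],
    [0,0,-1.5,0,0,0],
    [0,0,-1.5,0,0,0],
    [0,0,-1,0,0,0],
    [0,0,0,0,0,0],
    [0,0,0,0,0,0]
  ]
}}

```text
clock: 10.07
position: [634.0, 283.6, 144.7]
ee_rot: [-0.194, 0.981, 0.0, 0.0]
contact_force: [-0.3, -1.4, 5.0]
gripper_width: 28.8
grasp_force: 61.3
```

Call:
{"name": "play_rows", "arguments": {
  "series": [
    [0,0,-1,0,0,0],
    [0,0,-1,0,0,0],
    [0,0,-1,0,0,0],
    [0,0,0,0,0,0],
    [0,0,0,0,0,0],
    [0,0,0,0,0,0]
  ]
}}

```text
clock: 10.57
position: [634.0, 283.6, 142.0]
ee_rot: [-0.194, 0.981, 0.0, 0.0]
contact_force: [-0.3, -1.5, 5.8]
gripper_width: 28.5
grasp_force: 61.4
```

```bash
python3 - <<'E'
from h import *
o=np.zeros((600,800,3),np.uint8)
s=get_image('scene');w=get_image('wrist')
b=lambda c,x,y,W,H,f:cv2.resize(c['image'][y:y+H,x:x+W,::-1],None,fx=f,fy=f,interpolation=cv2.INTER_CUBIC)
o[:600,400:]=b(s,195,150,50,75,8);o[:600,:400]=b(w,265,160,100,150,4)
cv2.imwrite('pics/c2.png',o);q=read_state();print(q['position'],q['contact_force'],q['clock'])
E
```

```text
[634.0141724  283.59740919 142.02297835] [ 0.48244915 -1.50495665  6.43904502] 10.6667
```

View pics/c2.png

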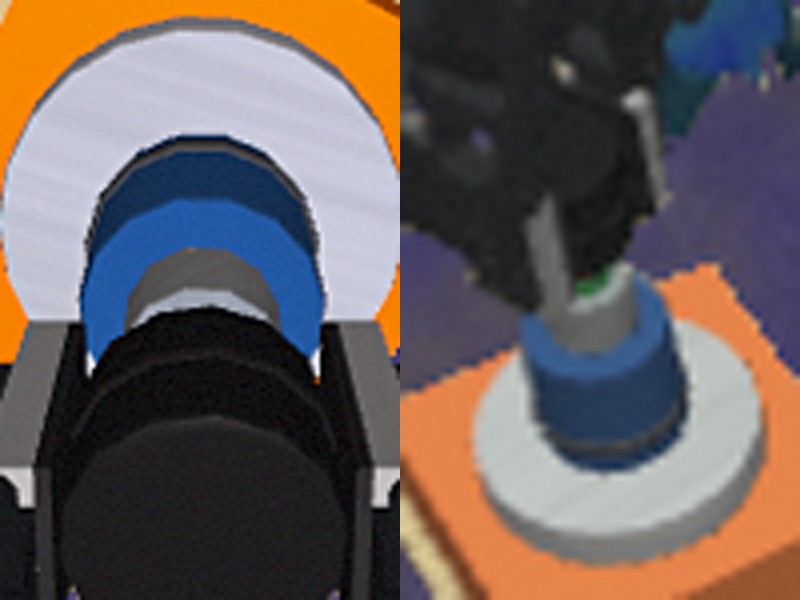

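The stem is green at the neck's edge and the force of about 6.4 N matches mid green. I hold, then ease up.

Call:
{"name": "play_rows", "arguments": {
  "series": [
    [0,0,0,0,0,0],
    [0,0,0,0,0,0],
    [0,0,0,0,0,0],
    [0,0,0,0,0,0],
    [0,0,0,0,0,0],
    [0,0,0,0,0,0],
    [0,0,0,0,0,0],
    [0,0,0,0,0,0],
    [0,0,0,0,0,0],
    [0,0,0,0,0,0],
    [0,0,0,0,0,0],
    [0,0,0,0,0,0],
    [0,0,0,0,0,0],
    [0,0,0,0,0,0],
    [0,0,0,0,0,0],
    [0,0,0,0,0,0],
    [0,0,0,0,0,0],
    [0,0,0,0,0,0]
  ]
}}

```text
clock: 12.17
position: [634.0, 283.6, 142.0]
ee_rot: [-0.194, 0.981, 0.0, 0.0]
contact_force: [-0.3, -1.6, 5.2]
gripper_width: 28.6
grasp_force: 61.4
```

Call:
{"name": "play_rows", "arguments": {
  "series": [
    [0,0,1,0,0,0],
    [0,0,1.5,0,0,0],
    [0,0,2,0,0,0],
    [0,0,2,0,0,0],
    [0,0,2,0,0,0],
    [0,0,2,0,0,0],
    [0,0,1.5,0,0,0],
    [0,0,1,0,0,0],
    [0,0,0,0,0,0],
    [0,0,0,0,0,0],
    [0,0,0,0,0,0]
  ]
}}

```text
clock: 13.08
position: [633.7, 283.6, 154.1]
ee_rot: [-0.194, 0.981, -0.0, -0.0]
contact_force: [0.9, -1.5, 0.9]
gripper_width: 28.3
grasp_force: 61.3
```

Call:
{"name": "play_rows", "arguments": {
  "series": [
    [0,0,0.8,0,0,0],
    [0,0,0,0,0,0],
    [0,0,0,0,0,0]
  ]
}}

```text
clock: 13.33
position: [633.7, 283.6, 155.0]
ee_rot: [-0.194, 0.981, -0.0, -0.0]
contact_force: [1.7, -1.0, 0.6]
gripper_width: 28.3
grasp_force: 61.2
```

Call:
{"name": "play_rows", "arguments": {
  "series": [
    [0,0,0,0,0,0],
    [0,0,0,0,0,0],
    [0,0,0,0,0,0],
    [0,0,0,0,0,0],
    [0,0,0,0,0,0],
    [0,0,0,0,0,0],
    [0,0,0,0,0,0],
    [0,0,0,0,0,0]
  ],
  "gripper": 0.8
}}

```text
clock: 14.0
position: [633.7, 283.6, 155.1]
ee_rot: [-0.194, 0.981, 0.0, -0.0]
contact_force: [-0.8, -0.1, -0.4]
gripper_width: 68.5
grasp_force: 0.0
```

Retreat straight up, then back toward the robot so the cameras can see.

Call:
{"name": "play_rows", "arguments": {
  "series": [
    [0,0,5,0,0,0],
    [0,0,10,0,0,0],
    [0,0,20,0,0,0],
    [0,0,25,0,0,0],
    [0,0,25,0,0,0],
    [0,0,25,0,0,0],
    [-15,-5,10,0,0,0],
    [-25,-10,0,0,0,0],
    [-30,-10,0,0,0,0],
    [-30,-10,0,0,0,0],
    [-30,-10,0,0,0,0],
    [-25,-10,0,0,0,0],
    [-15,-5,0,0,0,0],
    [0,0,0,0,0,0],
    [0,0,0,0,0,0],
    [0,0,0,0,0,0]
  ]
}}

```text
clock: 15.33
position: [464.5, 224.0, 276.2]
ee_rot: [-0.194, 0.981, 0.0, 0.001]
contact_force: [-0.6, 1.4, 0.0]
gripper_width: 68.5
grasp_force: 0.0
```

```bash
python3 - <<'E'
from h import *
o=np.zeros((600,800,3),np.uint8)
s=get_image('scene');t=get_image('top')
b=lambda c,x,y,W,H,f:cv2.resize(c['image'][y:y+H,x:x+W,::-1],None,fx=f,fy=f,interpolation=cv2.INTER_CUBIC)
o[:600,400:]=b(s,175,130,80,120,5);o[:300,:400]=b(t,195,80,100,75,4);o[300:,:400]=b(t,220,50,400,300,1)
cv2.imwrite('pics/c3.png',o);print(read_state()['clock'],proj(s,[633.5,283.5,150]),proj(s,[633.5,283.5,164]))
E
```

```text
15.4333 [213.91419401 167.64142949] [212.69490769 162.1600369 ]
```

View pics/c3.png

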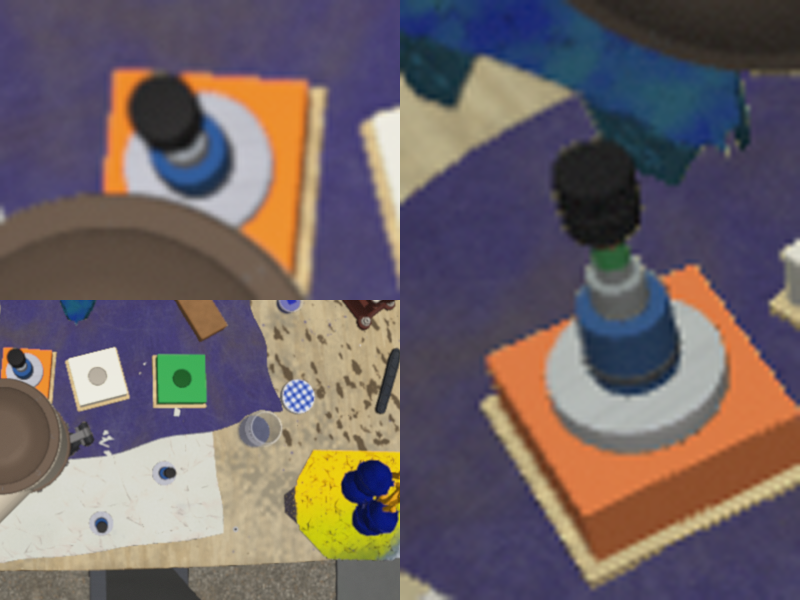

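The gauge stands free, upright and centred on the orange pour, with its knob back up (scene (214,168), as expected) and the robot clear.

```bash
python3 -c "
from bench import job_done;print(job_done())"
```

```text
the job is handed in; nothing more can be done
None
```

I stood the largest penetrometer on the orange pour, pressed it to mid green (about 6 N) and held it there for over a second. It then sprang back up and was left standing free, within about 2 mm of the spot's centre; I handed the job in at about 15.4 s.

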